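# Hold a board on the test probes of a hand-lever press

### The job

Slide the long carrier with the handle flat along the bench, leading end first, between the guide rails of the probe press until it is fully home against the end stop; let go of it, then push the press's lever down until the ram has come down 12 mm, so that the probes stand at their working stroke on the board, and keep it there. Never drive the ram past 14 mm, as that ruins the probes, and leave the other things on the bench where they are. Finish while still holding the lever down at that stroke: do not let it up.

Things in the scene. Friction and masses are not known exactly. Their poses are not given: they have to be found in the camera images.
- carrier: The long carrier: flat grey plastic slab, 120 mm (its x) x 200 mm (its y) x 10 mm, lying on the bench, with a green circuit board fixed on it (board top 12 mm above the bench, parts on it up to 24 mm). Origin under its centre. A steel bow handle stands across its trailing (+y) end; its leading end is -y. About 0.55 kg, varies.
- carrier_handle (a point): Centre of the carrier's handle bar: round steel bar 12 mm thick along the carrier's x, 68 mm between its posts, centred 42 mm above the bench and 80 mm from the carrier's centre towards its +y. Below it is 32 mm of free height to the slab; nothing higher than 17 mm above the bench lies within 55 mm of it along y.
- press: Hand-lever probe press, bolted to the bench. Origin on the bench straight under the vertical ram, z up. Column on its far (+x) side at x = 122 mm; the lever reaches out to -x, towards the robot. Work slides in along -y, flat on the bench (sole plate let in flush). The head casting, 82 to 130 mm above the bench, lies within 27 mm of the press's x axis, from the column to x = -19 mm.
- nest (a point): Where the carrier's origin lies when it is fully home against the end stop: on the bench, 30 mm to the press's +y from the ram axis. Its axes are those of the press; the carrier's axes then match them (handle at +y).
- rail_mouth (a point): Middle of the open end of the two guide rails, on the bench, 90 mm to the press's +y from the ram axis. The rails are aluminium, 9 mm high, 126 mm apart inside (3 mm play each side of the carrier) from y = -75 to +50 mm in the press's frame, then flare outwards up to this point, to about 150 mm apart.
- end_stop (a point): Middle of the end stop's face, on the bench, 70 mm to the press's -y from the ram axis; an aluminium strip across the rails, 12 mm high. The carrier's leading end rests against it when home.
- lever: The press's lever; origin at its pivot, 150 mm above the bench and 50 mm to the press's +x from the ram axis. It runs towards the press's -x over the ram and ends in a cross-bar 180 mm from the pivot. At rest it rises at 0.35 rad (its -x end up). A return spring holds it up and brings it back up whenever it is let go.
- lever_grip (a point): Centre of the lever's cross-bar: black, round, 24 mm thick, 90 mm long along the press's y, free on top. At rest 119 mm to the press's -x of the ram axis, 212 mm above the bench; with the ram 12 mm down: 129 mm and 172 mm (10 mm down: 179 mm; 14 mm: 165 mm above the bench). Pushed straight down it takes about 3 N to start, about 12 N at 12 mm with a board under the probes.
- ram (a joint): How far the ram has come down, in m: 0 at rest (up), 0.008 when the probes touch the board of a carrier that is home, 0.012 at the working stroke, 0.016 at the mechanical limit. Driven by the lever: 0.0525 m per radian that the lever is turned down from rest.
- probes: Block of 16 brass spring probes under the ram, 36 mm square; origin on the ram axis in the plane of their tips, at rest 20 mm above the bench (8 mm over the board). They give way upwards against springs. They hang from a black plate 62 x 58 mm, its underside 29 mm above the bench at rest.
- multimeter: orange handheld multimeter lying on its back, 90 x 190 x 50 mm, origin under its centre; bystander
- short_carrier: a shorter grey carrier, 90 x 110 x 10 mm, with a small green board on it and no handle, origin under its centre; not the one to test, bystander
- phone: black phone, 72 x 150 x 9 mm, lying flat, origin under its centre; bystander
- solder_spool: metal spool standing on end, 60 mm diameter, 45 mm high, origin under its centre; bystander
- screwdriver: screwdriver 170 mm long lying on the bench; bystander
- parts_tray: clear open tray with compartments, 110 x 160 x 30 mm, origin under its centre; bystander
- flux_bottle: white bottle with black cap, 44 mm diameter, 100 mm high, origin under its centre; bystander

How it is judged:
By the outcome, as a careful person would: the job done as asked, in the order asked, and still so for the second after the job is handed in, while the arm keeps its last pose, push and grip.
It also fails if it takes over 48 s, if anything falls off the work surface, if the arm or the gripper's body presses on something with over 40 N, if the wrist force passes 120 N, or if a joint passes its speed limit or range.

### The arm

A 7-joint arm with a two-finger parallel gripper is mounted at the origin on the work surface. World frame = base frame: x ahead of the robot, y to its left, z up, the work surface at z = 0. Lengths are in m, angles in rad, forces in N, time in s.
With the tool pointing down it reaches from about 0.35 to 0.9 m from the base axis. Payload 8.1 kg.
Tool frame: the origin (TCP) lies midway between the tips of the shut fingers; the grasp point (between the pads) lies 19 mm behind it; z points along the fingers, x is the direction in which the jaws open and shut, and the axes are right-handed (so a half turn about z gives the same grasp; the last joint's range is limited). The gripper opens to 92 mm and grips with 3 to 60 N. Pads are 19 mm wide; open, the fingers measure 130 mm over their backs; the gripper's body (75 mm by 190 mm) begins 47 mm behind the grasp point.
Start: joints at [-1.401, 0.434, 0.025, 1.573, -0.012, 1.134, -0.075], TCP at [0.168, 0.602, 0.227] pointing down, gripper open.
Joint ranges: [-2.62, 2.62], [-0.44, 2.09], [-1.27, 1.32], [0.08, 2.57], [-1.32, 4.46], [0.12, 2], [-2.74, 2.74]. Speed limits (rad/s): [2.22, 2.22, 3.01, 3.01, 3.14, 3.14, 3.14].

### API

Orientations are given as a rotation vector (axis times angle).
In Python, from cell import arm gives the robot as it stands.
- The arm moves only by the tool jog_arm, never from a script. Its argument "commands" is a list of rows, each an object with "translation": the shift along the tool's x, y, z in mm, a list of three; "turn": the turn, a rotation vector about the tool's x, y, z in rad, a list of three. A call has 1 to 12 rows; each row is the pose to reach, as a shift and turn from the pose commanded when the call began, along the tool's axes at that moment; what a row does not reach only later rows make up. A row lasts 1/12 s, in which the tool goes at most 41.7 mm and 7.16 degrees, less where a joint would pass 70% of its speed; a pose out of reach is approached as far as the arm can. A call with a gripper value outside its range is refused whole. "claw" is the closure, from -1 (fully open) to 1 (shut), so that 0 is half open, set as the call begins (left out, the last holds). The fingers move at their own pace and stop on an object; "grip_force" is the grip in N (left out, the last holds). Time passes only in rows, so rows that repeat a pose let the fingers close. It gives the time, the measured TCP pose, the force and the opening at its end, in the units of the state.
- arm.observe(): the state, without advancing time (a new reading comes with each control period).
- arm.get_image(name): name is "scene" or "side" or "wrist"; returns the picture (400x640x3 uint8, blue, green, red); there is no depth.
- arm.camera_info(name): a dict with "vertical_fov" (degrees; the focal length in pixels is half the picture's height over the tangent of half this angle, whatever the lens; pixels are square), "cx", "cy" (the principal point, pixels), "eye" and "rotation" of the camera in the world. Camera axes: x right, y up, looking along -z (the intrinsics and any distortion apply to the point x, -y, -z); pixel columns grow to the right and rows downward; lengths in m; the calibration is good to about 2 mm. The wrist camera is an equidistant fisheye: a pixel r from the principal point sees the ray r / f radians off the axis. A picture is of the moment at which its call begins: read the wrist's pose just before it. camera_info takes no time and is no camera call; for the wrist camera it gives the pose at the moment of the call.
- arm.sign_off(): hands the job in, once; it reports no verdict.
Trained networks look in the newest picture that a camera, given by its name, has taken for a name from the list of things; names that differ only in an ending like _2 or _b are one class to them, and where a whole thing is asked for, a point or a joint stands for the part that bears it (a point fixed in the world has none). Each returns a list of dicts, best first, with "confidence" (0 to 1); they miss things now and then, are a little off and sometimes report something else, mostly with a low value. They report only what shows in the picture. A call takes as long as a camera call.
- arm.trace(camera, query): "region" (400x640 bool, what is visible of it) and "box" ([left, top, width, height] in pixels, round what is visible of it).
- arm.landmark_of(camera, query): "at" ([column, row] in pixels: a listed point, or the origin of a listed thing).
The state is a dict: "clock": time; "joints": joint angles; "dq": joint speeds; "joint_efforts": joint torques, N m; "position": TCP position; "ee_rot": TCP orientation; "force": force on the tool from outside, world axes, zero at the start; "ft_torque": the same for the moment, N m; "width": opening from 0.0 (shut) to 1.0 (fully open).
Only numpy, scipy, OpenCV 4.12 (cv2) and the standard library are available. Lean on these libraries where they do the work, as an engineer would, in place of code of your own. Each camera call takes 0.05 s, during which the arm holds its last target. There are 200 camera calls.

## Working session

There is one attempt and no reset: what is moved stays moved. The work goes in short steps, Python scripts to look and compute and a tool call to move; the robot and the scene stay as the last step left them, time stands still between calls to the robot, and variables do not carry over. Pictures are saved under pics/ and viewed, about 8 in all and at most 12, crops included, and the job is handed in when it is done.

Besides the shell and the picture viewer there is one more tool, called after "Emit:" as name(argument=value, ...), one argument or row to a line, values as JSON. jog_arm: Moves the arm, as the interface text tells. Its arguments: {"type":"object","properties":{"commands":{"type":"array","items":{"type":"object","properties":{"translation":{"type":"array","items":{"type":"number"}},"turn":{"type":"array","items":{"type":"number"}}}}},"claw":{"type":"number"},"grip_force":{"type":"number"}},"required":["commands"]}

```bash
mkdir -p pics; ls; cat > h.py <<'E'
import numpy as np, cv2
from cell import arm
from scipy.spatial.transform import Rotation as R
def ray(cam,uv,ci=None):
    ci=ci or arm.camera_info(cam); f=200/np.tan(np.radians(ci["vertical_fov"])/2)
    x,y=uv[0]-ci["cx"],uv[1]-ci["cy"]
    if cam=="wrist":
        r=np.hypot(x,y)+1e-9; t=r/f; d=np.array([np.sin(t)*x/r,-np.sin(t)*y/r,-np.cos(t)])
    else: d=np.array([x/f,-y/f,-1])
    return np.array(ci["eye"]),np.array(ci["rotation"])@d
def onz(cam,uv,z,ci=None):
    e,d=ray(cam,uv,ci); return e+d*(z-e[2])/d[2]
def proj(cam,p,ci=None):
    ci=ci or arm.camera_info(cam); f=200/np.tan(np.radians(ci["vertical_fov"])/2)
    q=np.array(ci["rotation"]).T@(np.array(p)-np.array(ci["eye"])); x,y,z=q[0],-q[1],-q[2]
    if cam=="wrist":
        r=np.hypot(x,y); t=np.arctan2(r,z); return np.array([ci["cx"]+f*t*x/r,ci["cy"]+f*t*y/r])
    return np.array([ci["cx"]+f*x/z,ci["cy"]+f*y/z])
E
python3 - <<'E'
from h import *
np.set_printoptions(precision=4,suppress=True)
print(arm.observe())
for c in("scene","side","wrist"):
    im=arm.get_image(c); cv2.imwrite(f"pics/{c}0.png",im)
    ci=arm.camera_info(c); print(c,ci)
    for q,z in(("carrier",0),("carrier_handle",.042),("press",0),("nest",0),("rail_mouth",0),("end_stop",0),("lever_grip",.212),("lever",.15),("probes",.02)):
        for d in arm.landmark_of(c,q)[:2]: print(c,q,round(d["confidence"],2),np.array(d["at"]),onz(c,d["at"],z,ci))
E
```

```text
pics
{'clock': 0.0, 'joints': array([-1.4006,  0.4352,  0.025 ,  1.5741, -0.0116,  1.134 , -0.0751]), 'dq': array([ 0.0005, -0.0002, -0.001 ,  0.0002,  0.0008,  0.0019,  0.0002]), 'joint_efforts': array([  0.0002, -66.7861,   0.9842, -31.4461,  -0.0607,   0.0429,
         0.0002]), 'position': array([0.1683, 0.6014, 0.226 ]), 'ee_rot': array([ 2.5021,  1.8981, -0.0018]), 'force': array([-0.5257,  0.3995,  0.0215]), 'ft_torque': array([0.0024, 0.0381, 0.0488]), 'width': 0.9997771300028344}
scene {'vertical_fov': 50.33044569991799, 'cx': 322.6581965844506, 'cy': 204.88170988511587, 'eye': array([1.3406, 0.0262, 0.9068]), 'rotation': array([0.645 , 0.6644, 1.498 ])}Traceback (most recent call last):
  File "<stdin>", line 8, in <module>
  File "h.py", line 12, in onz
    e,d=ray(cam,uv,ci); return e+d*(z-e[2])/d[2]
                                            ~^^^
IndexError: invalid index to scalar variable.
```

```bash
sed -i 's/np.array(ci\["rotation"\])/R.from_rotvec(ci["rotation"]).as_matrix()/' h.py
python3 - <<'E'
from h import *
np.set_printoptions(precision=4,suppress=True)
for c in("scene","side","wrist"):
    im=arm.get_image(c); cv2.imwrite(f"pics/{c}0.png",im)
    ci=arm.camera_info(c); print(c,ci["eye"],ci["vertical_fov"])
    for q,z in(("carrier",0),("carrier_handle",.042),("press",0),("nest",0),("rail_mouth",0),("end_stop",0),("lever_grip",.212),("lever",.15),("probes",.02)):
        for d in arm.landmark_of(c,q)[:2]: print(c,q,round(d["confidence"],2),np.array(d["at"]),onz(c,d["at"],z,ci))
print(arm.observe()["clock"])
cv2.imwrite("pics/a.png",cv2.resize(np.vstack([cv2.imread("pics/scene0.png"),cv2.imread("pics/side0.png")]),None,fx=.75,fy=.75))
E
```

```text
scene [1.3406 0.0262 0.9068] 50.33044569991799
scene carrier 0.65 [277.  251.1] [ 0.5386 -0.127   0.    ]
scene carrier_handle 0.91 [435.2 258.4] [0.589  0.3031 0.042 ]
scene carrier_handle 0.59 [404.2 269.4] [0.6289 0.2166 0.042 ]
scene press 0.66 [286.9 276. ] [ 0.6263 -0.0908  0.    ]
scene press 0.65 [389.8 207.2] [0.3444 0.2085 0.    ]
scene nest 0.84 [298.2 279.5] [ 0.6371 -0.0597  0.    ]
scene rail_mouth 0.56 [320.5 285.2] [0.654  0.0002 0.    ]
scene end_stop 0.58 [261.7 273.1] [ 0.6185 -0.1597 -0.    ]
scene lever_grip 0.81 [297.8 187.3] [ 0.5089 -0.0618  0.212 ]
scene lever_grip 0.4 [470.2 222.3] [0.6239 0.3483 0.212 ]
scene lever 0.98 [277.  252.5] [ 0.6757 -0.1012  0.15  ]
scene lever 0.36 [188.9 300.2] [ 0.8151 -0.2735  0.15  ]
side [ 0.2385 -1.0347  1.1098] 42.013045366510994
side carrier 0.57 [328.7 190.3] [0.5926 0.2193 0.    ]
side carrier_handle 0.96 [322.9 165.4] [0.5939 0.3006 0.042 ]
side press 0.77 [369.  257.2] [ 0.6275 -0.0941  0.    ]
side press 0.62 [366.1 232.5] [0.6506 0.0029 0.    ]
side nest 0.78 [365.  249.1] [ 0.6262 -0.0612  0.    ]
side rail_mouth 0.94 [365.2 231.6] [0.6492 0.0072 0.    ]
side rail_mouth 0.24 [267.4 351.9] [ 0.2914 -0.3266  0.    ]
side end_stop 0.96 [369.7 273.6] [ 0.61   -0.1528  0.    ]
side lever_grip 0.83 [328.1 203.7] [ 0.5096 -0.0713  0.212 ]
side lever_grip 0.23 [267.6 350.9] [ 0.2821 -0.4597  0.212 ]
side lever 0.79 [388.5 218.3] [ 0.6697 -0.1011  0.15  ]
side lever 0.68 [403.  368.3] [ 0.5457 -0.5281  0.15  ]
wrist [0.0933 0.6235 0.384 ] 65.70646984690485
1.6
```

View pics/a.png

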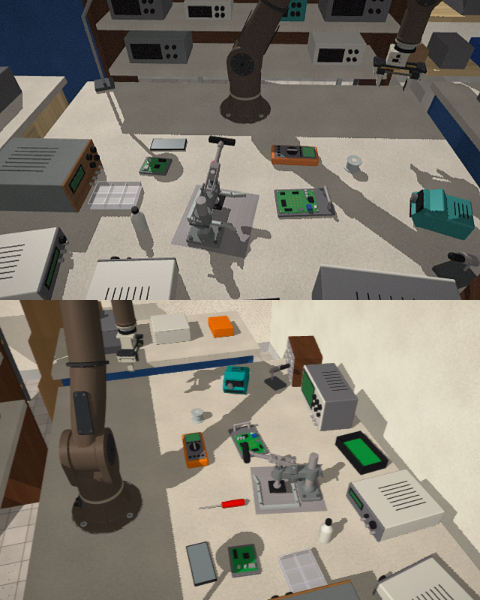

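View pics/wrist0.png

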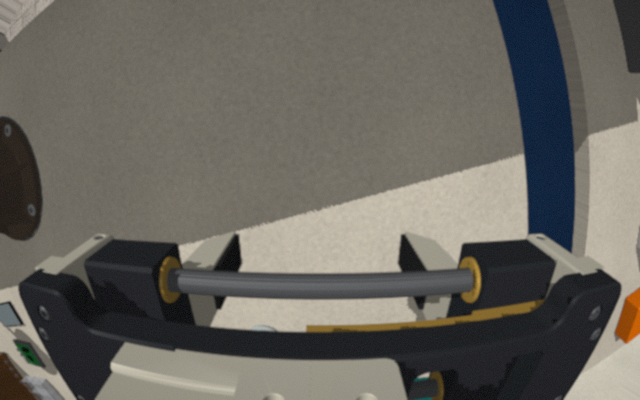

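```bash
cat >> h.py <<'E'
from scipy.optimize import least_squares
PP={"press":(0,0,0),"nest":(0,.03,0),"rail_mouth":(0,.09,0),"end_stop":(0,-.07,0),"lever_grip":(-.119,0,.212),"lever":(.05,0,.15)}
def tf(p,q): c,s=np.cos(p[2]),np.sin(p[2]); return np.array([p[0]+c*q[0]-s*q[1],p[1]+s*q[0]+c*q[1],q[2]])
def fit(obs,P0,pts):
    # obs: (cam,ci,name,uv,w)
    fn=lambda p:np.concatenate([w*(proj(c,tf(p,pts[n]),ci)-uv) for c,ci,n,uv,w in obs])
    r=least_squares(fn,P0,loss="soft_l1",f_scale=2.); return r.x,fn(r.x).reshape(-1,2)
E
python3 - <<'E'
from h import *
np.set_printoptions(precision=4,suppress=True)
obs=[];P0=[.627,-.088,-.23];ms={}
for c in("scene","side"):
    arm.get_image(c); ci=arm.camera_info(c)
    for n in PP:
        for d in arm.landmark_of(c,n):
            uv=np.array(d["at"])
            if np.linalg.norm(uv-proj(c,tf(P0,PP[n]),ci))<12: obs.append((c,ci,n,uv,1.)); break
    T=arm.trace(c,"carrier")
    for t in T[:2]: print(c,t["confidence"],t["box"])
    ms[c]=(T[0]["region"],ci); cv2.imwrite(f"pics/m_{c}.png",T[0]["region"].astype(np.uint8)*255)
p,r=fit(obs,P0,PP); print(p); 
for o,e in zip(obs,r): print(o[0],o[2],e)
# carrier slab silhouette: convex hull of slab (z 0..10) + handle bar
K=[(x,y,z) for x in(-.06,.06) for y in(-.1,.1) for z in(0,.01)]+[(x,.08,z) for x in(-.034,.034) for z in(.048,)]
def iou(p):
    s=0
    for c,(m,ci) in ms.items():
        h=cv2.convexHull(np.array([proj(c,tf(p,k),ci)*8 for k in K],np.float32)).astype(np.int32)
        b=np.zeros(m.shape,np.uint8); cv2.fillConvexPoly(b,h,255,cv2.LINE_AA,3); b=b/255.
        s+=np.minimum(b,m).sum()/np.maximum(b,m).sum()
    return -s
from scipy.optimize import differential_evolution as DE
r=DE(iou,[(.54,.66),(.15,.28),(-.8,.8)],seed=0,maxiter=60,popsize=12); print("carrier",r.x,r.fun,"handle",tf(r.x,(0,.08,.042)))
print(arm.observe()["clock"])
E
```

```text
scene 0.62 [365.9, 247.8, 82.3, 42.1]
side 0.75 [302.3, 162.5, 54.6, 50.0]
[ 0.6285 -0.0911 -0.1812]
scene press [ 0.2198 -0.0729]
scene nest [-0.1181 -1.0969]
scene rail_mouth [-2.5245 -1.5982]
scene end_stop [ 0.417  -0.3912]
scene lever_grip [0.2501 4.3627]
scene lever [1.664  4.6401]
side press [ 0.9984 -0.8202]
side nest [-0.0451 -2.464 ]
side rail_mouth [-0.9083  2.0033]
side end_stop [-1.1599  1.3345]
side lever_grip [-1.2793 -0.2261]
side lever [3.5605 1.0632]
carrier [0.5969 0.2259 0.0614] -1.7364397571103083 handle [0.592  0.3058 0.042 ]
2.4
```

```bash
cat >> h.py <<'E'
def want(pos,yaw,tilt=0,cur=None):
    """tool x at world angle yaw, z down; tilt: body leans toward +tool x (rotate about tool y)."""
    if cur is None:
        s=arm.observe(); cur=(s["position"],R.from_rotvec(s["ee_rot"]))
    c,s_=np.cos(yaw),np.sin(yaw)
    M=R.from_matrix(np.array([[c,s_,0],[s_,-c,0],[0,0,-1]]).T)*R.from_rotvec([0,-tilt,0])
    M=R.from_matrix(np.column_stack([[c,s_,0],[s_,-c,0],[0,0,-1]]))*R.from_rotvec([0,-tilt,0])
    return np.round(1000*cur[1].inv().apply(np.array(pos)-cur[0]),1),np.round((cur[1].inv()*M).as_rotvec(),3)
E
python3 - <<'E'
from h import *
print(want((.66,.26,.30),1.63))
# tilt direction check
M=R.from_matrix(np.column_stack([[0,1,0],[1,0,0],[0,0,-1]]))*R.from_rotvec([0,-.35,0]); print(M.as_matrix()[:,2])
E
```

```text
(array([-196.8,  565.5,  -73.3]), array([ 0.   , -0.   , -0.332]))
[ 0.         -0.34289781 -0.93937271]
```

Emit:
jog_arm(
  commands=[
    {"translation":[-20,60,-40],"turn":[0,0,-0.05]},
    {"translation":[-50,140,-73],"turn":[0,0,-0.1]},
    {"translation":[-197,565,-73],"turn":[0,0,-0.332]},
    {"translation":[-197,565,-73],"turn":[0,0,-0.332]},
    {"translation":[-197,565,-73],"turn":[0,0,-0.332]},
    {"translation":[-197,565,-73],"turn":[0,0,-0.332]},
    {"translation":[-197,565,-73],"turn":[0,0,-0.332]},
    {"translation":[-197,565,-73],"turn":[0,0,-0.332]},
    {"translation":[-197,565,-73],"turn":[0,0,-0.332]},
    {"translation":[-197,565,-73],"turn":[0,0,-0.332]},
    {"translation":[-197,565,-73],"turn":[0,0,-0.332]},
    {"translation":[-197,565,-73],"turn":[0,0,-0.332]},
  ],
  claw=0,
)

```text
clock: 3.4
position: [0.5705, 0.3214, 0.293]
ee_rot: [-2.155, -2.286, -0.001]
force: [0.4, 1.0, 1.4]
width: 0.5
```

Emit:
jog_arm(
  commands=[
    {"translation":[-20,35,0],"turn":[0,0,0]},
    {"translation":[-60,80,0],"turn":[0,0,0]},
    {"translation":[-60,80,0],"turn":[0,0,0]},
    {"translation":[-60,80,0],"turn":[0,0,0]},
  ],
)

```text
clock: 3.73
position: [0.6565, 0.2614, 0.2918]
ee_rot: [2.161, 2.275, -0.003]
force: [-0.9, -0.8, 0.2]
width: 0.497
```

```bash
cat > look.py <<'E'
import sys
from h import *
np.set_printoptions(precision=4,suppress=True)
tag=sys.argv[1]; P0=[.6285,-.0911,-.2]; C0=[.5969,.2259,.0614]
CP={"carrier":(0,0,0),"carrier_handle":(0,.08,.042)}
ci=arm.camera_info("wrist"); im=arm.get_image("wrist"); print(ci["eye"],arm.observe()["position"])
for pts,Q0 in((PP,P0),(CP,C0)):
    obs=[]
    for n in pts:
        for d in arm.landmark_of("wrist",n)[:2]:
            uv=np.array(d["at"]); e=uv-proj("wrist",tf(Q0,pts[n]),ci)
            print(n,round(d["confidence"],2),uv,"d",e,onz("wrist",uv,pts[n][2],ci))
            cv2.circle(im,tuple(int(v) for v in uv),4,(0,0,255),1)
            if np.linalg.norm(e)<25: obs.append(("wrist",ci,n,uv,1.)); break
    if len(obs)>1: p,r=fit(obs,Q0,pts); print("FIT",p,r.round(1).tolist())
cv2.imwrite(f"pics/{tag}.png",im); print(arm.observe()["clock"])
E
python3 look.py w1
```

```text
[0.5784 0.2587 0.449 ] [0.6543 0.2645 0.2919]
press 0.9 [115.6 135.8] d [ 1.6065 -4.1461] [ 0.6215 -0.0869  0.    ]
nest 0.88 [125.8 140.7] d [-1.4599 -2.3658] [ 0.6304 -0.0646  0.    ]
rail_mouth 0.97 [159.5 143.7] d [ 3.2879 -6.22  ] [0.6363 0.004  0.    ]
end_stop 0.97 [ 86.2 130.9] d [ 0.1637 -2.5173] [ 0.6101 -0.1589  0.    ]
lever_grip 0.55 [  6.4 130.3] d [-18.7071  67.9897] [ 0.5854 -0.1126  0.212 ]
lever 0.82 [ 53.1 190.9] d [ 0.5183 -0.3235] [ 0.677  -0.0997  0.15  ]
FIT [ 0.6235 -0.0889 -0.1627] [[-0.8, 1.2], [2.4, -1.3], [-2.1, 1.1], [0.4, 1.1], [0.7, -2.9]]
carrier 0.6 [291.8 115.6] d [-5.7559 -3.6815] [0.5919 0.2174 0.    ]
carrier_handle 0.59 [356.8 119.8] d [ 0.3696 -0.3037] [0.5916 0.3062 0.042 ]
FIT [0.5918 0.2227 0.0013] [[3.7, 0.1], [-2.7, -0.1]]
4.1833
```

View pics/w1.png

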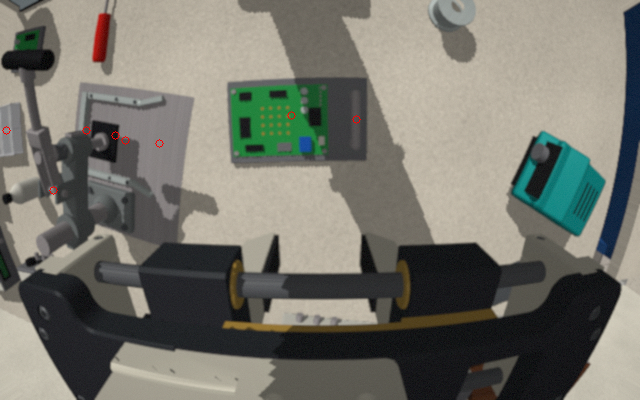

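```bash
python3 - <<'E'
from h import *
np.set_printoptions(precision=4,suppress=True)
im=cv2.imread("pics/w1.png"); c=cv2.resize(im[65:245,60:225],None,fx=3.3,fy=3.3,interpolation=cv2.INTER_CUBIC); cv2.imwrite("pics/w1c.png",c)
ci=arm.camera_info("wrist")
for uv in((228,83),(230,164),(366,78),(366,160)): print(onz("wrist",uv,.01,ci))
E
```

```text
[0.5417 0.131  0.01  ]
[0.661  0.1367 0.01  ]
[0.5262 0.3268 0.01  ]
[0.6441 0.3362 0.01  ]
```

View pics/w1c.png

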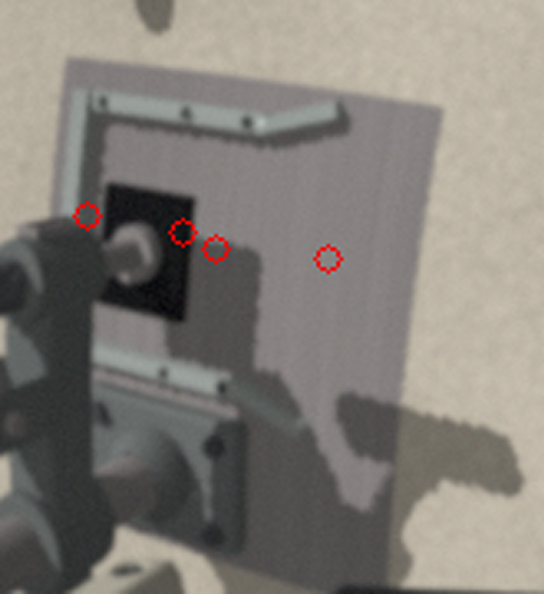

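```bash
python3 - <<'E'
from h import *
np.set_printoptions(precision=4,suppress=True)
ci=arm.camera_info("wrist")
q={}
for n,uv in dict(a0=(105,118),a1=(258,135),b0=(97,347),b1=(232,377),fl=(340,118),stop0=(87,95),stop1=(76,205)).items():
    p=onz("wrist",(60+uv[0]/3.3,65+uv[1]/3.3),.012 if 's' in n else .009,ci); q[n]=p; print(n,p)
for a,b in(("a0","a1"),("b0","b1")):
    d=q[b]-q[a]; print("yaw",np.arctan2(-d[0],d[1]))
d=q["stop1"]-q["stop0"]; print("stop yaw",np.arctan2(d[1],d[0]))
for p in([.6235,-.0889,-.1627],[.6285,-.0911,-.1812],[.627,-.088,-.23]):
    c,s=np.cos(p[2]),np.sin(p[2])
    print(p,{n:np.round([(v[:2]-p[:2])@[c,s],(v[:2]-p[:2])@[-s,c]],4) for n,v in q.items()})
E
```

```text
a0 [ 0.5563 -0.126   0.009 ]
a1 [ 0.5715 -0.0229  0.009 ]
b0 [ 0.6788 -0.141   0.009 ]
b1 [ 0.6923 -0.0455  0.009 ]
fl [0.5654 0.0243 0.009 ]
stop0 [ 0.5431 -0.1372  0.012 ]
stop1 [ 0.601  -0.1471  0.012 ]
yaw -0.14589306759738943
yaw -0.13995220987699933
stop yaw -0.1688408915179275
[0.6235, -0.0889, -0.1627] {'a0': array([-0.0603, -0.0475]), 'a1': array([-0.062 ,  0.0567]), 'b0': array([ 0.063 , -0.0424]), 'b1': array([0.0608, 0.054 ]), 'fl': array([-0.0757,  0.1023]), 'stop0': array([-0.0715, -0.0607]), 'stop1': array([-0.0128, -0.061 ])}
[0.6285, -0.0911, -0.1812] {'a0': array([-0.0647, -0.0474]), 'a1': array([-0.0684,  0.0569]), 'b0': array([ 0.0585, -0.04  ]), 'b1': array([0.0545, 0.0564]), 'fl': array([-0.0828,  0.1022]), 'stop0': array([-0.0757, -0.0607]), 'stop1': array([-0.0169, -0.06  ])}
[0.627, -0.088, -0.23] {'a0': array([-0.0602, -0.0531]), 'a1': array([-0.0689,  0.0508]), 'b0': array([ 0.0625, -0.0398]), 'b1': array([0.0539, 0.0563]), 'fl': array([-0.0856,  0.0953]), 'stop0': array([-0.0704, -0.067 ]), 'stop1': array([-0.0118, -0.0634])}
```

```bash
python3 - <<'E'
from h import *
bar=np.array([.588,.308,.042]); yaw=1.645; t=.35
ax=np.array([-np.sin(t)*np.cos(yaw),-np.sin(t)*np.sin(yaw),-np.cos(t)])
print(arm.observe()["position"]); print(want(bar-.1*ax,yaw,t)); print(want(bar+.015*ax,yaw,t))
E
```

```text
[0.65174858 0.26871973 0.29295042]
(array([ 77.3, -61.7, 157. ]), array([-0.002, -0.35 , -0.013]))
(array([ 37.8, -61.2, 265.1]), array([-0.002, -0.35 , -0.013]))
```

Emit:
jog_arm(
  commands=[
    {"translation":[25,-20,40],"turn":[0,-0.12,0]},
    {"translation":[45,-40,80],"turn":[0,-0.24,0]},
    {"translation":[77,-62,157],"turn":[0,-0.35,-0.013]},
    {"translation":[77,-62,157],"turn":[0,-0.35,-0.013]},
    {"translation":[77,-62,157],"turn":[0,-0.35,-0.013]},
    {"translation":[77,-62,157],"turn":[0,-0.35,-0.013]},
    {"translation":[77,-62,157],"turn":[0,-0.35,-0.013]},
  ],
  claw=0.2,
  grip_force=40,
)

```text
clock: 4.77
position: [0.5856, 0.3411, 0.1355]
ee_rot: [1.95, 2.1, -0.349]
force: [0.6, 0.2, 1.6]
width: 0.398
```

```bash
python3 - <<'E'
from h import *
np.set_printoptions(precision=4,suppress=True)
ci=arm.camera_info("wrist");im=arm.get_image("wrist"); cv2.imwrite("pics/w2.png",im)
P=[]
for i in range(3):
    s=arm.observe(); P.append(s["position"]); print(s["position"],s["clock"])
    if i<2:
        for d in arm.landmark_of("wrist","carrier_handle" if i==0 else "carrier")[:2]: print(d["confidence"],np.array(d["at"]),onz("wrist",d["at"],[.042,0][i],ci))
e=proj("wrist",(.588,.308,.042),ci); print(e)
E
```

```text
[0.5874 0.3401 0.1374] 4.8167
0.71 [317.2 203.3] [0.5919 0.3056 0.042 ]
0.26 [58.8 13.8] [ 0.3244 -0.2235  0.042 ]
[0.5883 0.3397 0.1382] 4.8667
0.9 [260.9 180.4] [0.5931 0.2241 0.    ]
[0.5884 0.3396 0.1385] 4.9167
[320.0356 199.5244]
```

View pics/w2.png

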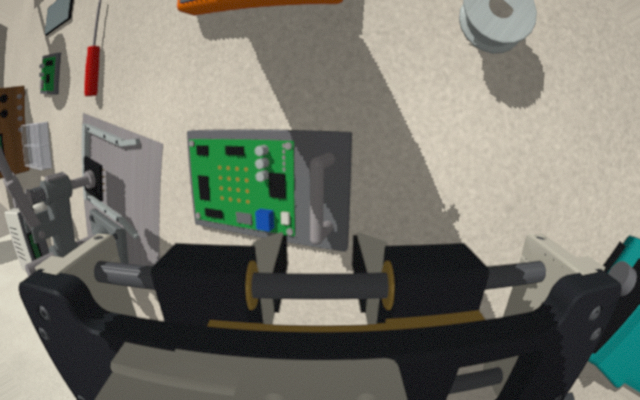

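```bash
python3 - <<'E'
from h import *
np.set_printoptions(precision=4,suppress=True)
ci=arm.camera_info("wrist")
q=[onz("wrist",u,.01,ci) for u in((189,131),(352,132),(348,249),(192,231))]
for p in q: print(p)
b=[onz("wrist",u,.044,ci) for u in((322,162),(316,236))]; d=b[1]-b[0]; print("bar",b,np.arctan2(d[1],d[0]),np.linalg.norm(d))
bar=np.array([.590,.3065,.042]); yaw=1.645; t=.35
ax=np.array([-np.sin(t)*np.cos(yaw),-np.sin(t)*np.sin(yaw),-np.cos(t)])
print(arm.observe()["position"]); print(want(bar+.015*ax,yaw,t))
E
```

```text
[0.5468 0.1241 0.01  ]
[0.5337 0.3213 0.01  ]
[0.6507 0.3286 0.01  ]
[0.678  0.1198 0.01  ]
bar [array([0.5582, 0.306 , 0.044 ]), array([0.6268, 0.305 , 0.044 ])] -0.013949286914974287 0.06861789160306624
[0.5884 0.3396 0.1385]
(array([  1.8,  -0.9, 117. ]), array([ 0.   , -0.001, -0.005]))
```

Emit:
jog_arm(
  commands=[
    {"translation":[2,-1,40],"turn":[0,0,0]},
    {"translation":[2,-1,78],"turn":[0,0,0]},
    {"translation":[2,-1,102],"turn":[0,0,0]},
    {"translation":[2,-1,116],"turn":[0,0,0]},
    {"translation":[2,-1,116],"turn":[0,0,0]},
    {"translation":[2,-1,116],"turn":[0,0,0]},
    {"translation":[2,-1,116],"turn":[0,0,0]},
  ],
)

```text
clock: 5.5
position: [0.5892, 0.3037, 0.0284]
ee_rot: [1.954, 2.098, -0.342]
force: [0.5, 1.0, 0.3]
width: 0.401
```

Emit:
jog_arm(
  commands=[
    {"translation":[0,0,0],"turn":[0,0,0]},
    {"translation":[0,0,0],"turn":[0,0,0]},
    {"translation":[0,0,0],"turn":[0,0,0]},
    {"translation":[0,0,0],"turn":[0,0,0]},
    {"translation":[0,0,0],"turn":[0,0,0]},
  ],
  claw=1,
)

```text
clock: 5.92
position: [0.5885, 0.299, 0.0285]
ee_rot: [1.952, 2.092, -0.353]
force: [-4.1, -9.9, 17.4]
width: 0.115
```

```bash
cat > tgt.py <<'E'
from h import *
import sys
np.set_printoptions(precision=4,suppress=True)
# press pose, carrier-yaw extra
PR=[float(v) for v in sys.argv[1].split(",")]; t=float(sys.argv[2])
s=arm.observe(); M=R.from_rotvec(s["ee_rot"]).as_matrix(); g=s["position"]-.015*M[:,2]
c,sn=np.cos(PR[2]),np.sin(PR[2]); d=g[:2]-PR[:2]
print("clk",s["clock"],"bar",g,"toolx yaw",np.arctan2(M[1,0],M[0,0]),"bar in press",[d@[c,sn],d@[-sn,c]],"F",s["force"],s["ft_torque"],s["width"])
yaw=np.pi/2+PR[2]; ax=np.array([-np.sin(t)*np.cos(yaw),-np.sin(t)*np.sin(yaw),-np.cos(t)])
for y in sys.argv[3:]:
    b=tf(PR,(0,float(y),g[2])); print(y,want(b+.015*ax,yaw,t))
E
python3 tgt.py .624,-.085,-.158 .35 .28 .20 .15 .11
```

```text
clk 5.9167 bar [0.5881 0.3042 0.0426] toolx yaw 1.640283683607382 bar in press [np.float64(-0.0966488311027735), np.float64(0.37870031845326807)] F [-4.0544 -9.9427 17.3559] [-2.9943  0.6795 -0.3828] 0.11487018191497131
.28 (array([-110.4,   70.8,   40.9]), array([0.077, 0.006, 0.213]))
.20 (array([-183.4,   52.8,   68.1]), array([0.077, 0.006, 0.213]))
.15 (array([-229.1,   41.6,   85.1]), array([0.077, 0.006, 0.213]))
.11 (array([-265.6,   32.6,   98.7]), array([0.077, 0.006, 0.213]))
```

Emit:
jog_arm(
  commands=[
    {"translation":[-3,2,0],"turn":[0.002,0,0.006]},
    {"translation":[-12,8,3.5],"turn":[0.009,0,0.023]},
    {"translation":[-24,15.5,8],"turn":[0.017,0,0.047]},
    {"translation":[-37,24,13],"turn":[0.026,0,0.072]},
    {"translation":[-50,32,17.5],"turn":[0.035,0,0.097]},
    {"translation":[-63,40,22],"turn":[0.044,0,0.122]},
    {"translation":[-76,49,27],"turn":[0.053,0,0.147]},
    {"translation":[-89,57,32],"turn":[0.062,0,0.172]},
    {"translation":[-100,64,36],"turn":[0.07,0,0.193]},
    {"translation":[-107,69,38.5],"turn":[0.075,0,0.206]},
    {"translation":[-110,71,40],"turn":[0.077,0,0.213]},
    {"translation":[-110,71,40],"turn":[0.077,0,0.213]},
  ],
)

```text
clock: 6.92
position: [0.6679, 0.1943, 0.0285]
ee_rot: [2.197, 1.881, -0.383]
force: [-3.0, 6.6, 14.4]
width: 0.119
```

```bash
python3 tgt.py .624,-.085,-.158 .35 .28 .20 .15 .11; python3 look.py w3 | grep -v FIT; python3 - <<'E'
from h import *
im=cv2.imread("pics/w3.png"); cv2.imwrite("pics/w3.png",cv2.resize(im[60:300,0:400],None,fx=2,fy=2,interpolation=cv2.INTER_CUBIC))
E
```

```text
clk 6.9167 bar [0.6686 0.1993 0.0426] toolx yaw 1.4160973097421106 bar in press [np.float64(-0.0006593667468981788), np.float64(0.2877996493804352)] F [-2.9674  6.5731 14.4468] [ 0.5     0.6565 -0.5588] 0.11907868862514244
.28 (array([-7.4,  0.6,  2.6]), array([ 0.002, -0.005,  0.003]))
.20 (array([-82.7,   0.3,  29.7]), array([ 0.002, -0.005,  0.003]))
.15 (array([-129.7,    0.1,   46.7]), array([ 0.002, -0.005,  0.003]))
.11 (array([-167.4,    0. ,   60.2]), array([ 0.002, -0.005,  0.003]))
[0.5989 0.2598 0.1764] [0.6678 0.1943 0.0284]
press 0.93 [ 94.3 193.7] d [ 0.217  -3.3339] [ 0.6247 -0.0883  0.    ]
nest 0.63 [107.3 199.6] d [ 0.7409 -1.2051] [ 0.6332 -0.0592  0.    ]
rail_mouth 0.92 [139.9 203.7] d [ 2.499  -6.0906] [0.6405 0.0042 0.    ]
end_stop 0.82 [ 70.5 186.7] d [-0.0671 -3.0011] [ 0.6107 -0.1574  0.    ]
carrier 0.76 [234.5 215.4] d [-134.1599  101.3501] [0.6544 0.119  0.    ]
carrier 0.18 [65.9 27. ] d [-302.7599  -87.0499] [ 0.4077 -0.1133 -0.    ]
carrier_handle 0.71 [321.7 267.6] d [-207.8323  178.6234] [0.6715 0.2006 0.042 ]
7.3667
```

View pics/w3.png

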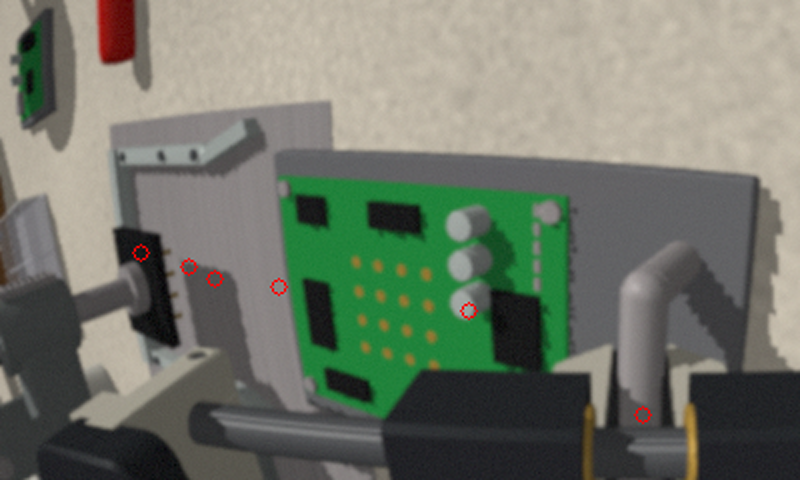

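```bash
python3 - <<'E'
from h import *
np.set_printoptions(precision=4,suppress=True)
ci=arm.camera_info("wrist"); g=lambda u,v,z:onz("wrist",(u/2,60+v/2),z,ci)
L=g(277,152,.01);T=g(756,178,.01);B=g(202,166,.009);F=g(258,136,.009);A=g(135,170,.009)
print(L,T,B,F,A)
d=T-L;print("carrier len",np.linalg.norm(d),"yaw",np.arctan2(-d[0],d[1])); d=B-A; print("rail yaw",np.arctan2(-d[0],d[1]),np.linalg.norm(d))
for nm,y in(("carrier",-.158),):
    e=np.array([np.cos(y),np.sin(y)]); n=np.array([-e[1],e[0]])
    for k,v in dict(L=L,T=T,B=B,F=F,A=A).items(): print(k,v[:2]@e,v[:2]@n)
E
```

```text
[0.5799 0.0382 0.01  ] [0.6164 0.2304 0.01  ] [ 0.5739 -0.0309  0.009 ] [0.5702 0.0245 0.009 ] [ 0.5603 -0.119   0.009 ]
carrier len 0.19568720848003754 yaw -0.1880532324162522
rail yaw -0.15338370032669413 0.08913311763128706
L 0.5666254118097366 0.12893075323812273
T 0.5725055597186862 0.32452959634124173
B 0.5716646888509485 0.05976410991723857
F 0.5592522723578353 0.11388637493029978
A 0.5720761525713496 -0.02936805799244289
```

Emit:
jog_arm(
  commands=[
    {"translation":[-5,2,1.8],"turn":[-0.003,0,-0.008]},
    {"translation":[-14,4,5],"turn":[-0.005,0,-0.015]},
    {"translation":[-24,4,8.6],"turn":[-0.005,0,-0.015]},
    {"translation":[-34,4,12.2],"turn":[-0.005,0,-0.015]},
    {"translation":[-43,4,15.5],"turn":[-0.005,0,-0.015]},
    {"translation":[-50,4,18],"turn":[-0.005,0,-0.015]},
    {"translation":[-50,4,18],"turn":[-0.005,0,-0.015]},
  ],
)

```text
clock: 7.95
position: [0.6644, 0.1398, 0.0285]
ee_rot: [2.178, 1.897, -0.379]
force: [1.7, 3.1, 9.8]
width: 0.118
```

```bash
python3 tgt.py .628,-.085,-.16 .35 .20 .15 .11; python3 look.py w4 | grep -v FIT; python3 - <<'E'
from h import *
im=cv2.imread("pics/w4.png"); cv2.imwrite("pics/w4.png",cv2.resize(im[60:300,0:400],None,fx=2,fy=2,interpolation=cv2.INTER_CUBIC))
E
```

```text
clk 7.95 bar [0.665  0.1449 0.0426] toolx yaw 1.4323386859174645 bar in press [np.float64(-5.7782766384476886e-05), np.float64(0.2328147957852014)] F [1.6877 3.0806 9.8437] [ 0.2939 -0.1158  0.0469] 0.11806604379239227
.20 (array([-30.9,  -0.8,  11.1]), array([ 0.01 , -0.004,  0.02 ]))
.15 (array([-77.9,  -1.9,  28.1]), array([ 0.01 , -0.004,  0.02 ]))
.11 (array([-115.6,   -2.8,   41.7]), array([ 0.01 , -0.004,  0.02 ]))
[0.5941 0.2043 0.1762] [0.6644 0.1398 0.0285]
nest 0.72 [132.7 194.8] d [ 0.1076 -3.425 ] [ 0.6311 -0.06    0.    ]
rail_mouth 0.4 [  2.8 295.4] d [-170.1408   86.2471] [ 1.176  -2.0005  0.    ]
end_stop 0.7 [ 88.8 181. ] d [ 2.0602 -4.0204] [ 0.6103 -0.1513 -0.    ]
lever_grip 0.22 [  4.7 293.9] d [111.3566 187.9884] [0.487  0.6119 0.212 ]
lever 0.75 [118.8 193.2] d [ 113.127  -104.3043] [0.5992 0.1611 0.15  ]
lever 0.65 [  4.8 295.2] d [-0.873  -2.3043] [ 0.6749 -0.0995  0.15  ]
carrier 0.89 [233.4 217.4] d [-233.736   103.7757] [0.6538 0.0627 0.    ]
carrier_handle 0.79 [318.  264.9] d [-313.358   160.5451] [0.6664 0.1443 0.042 ]
8.4
```

View pics/w4.png

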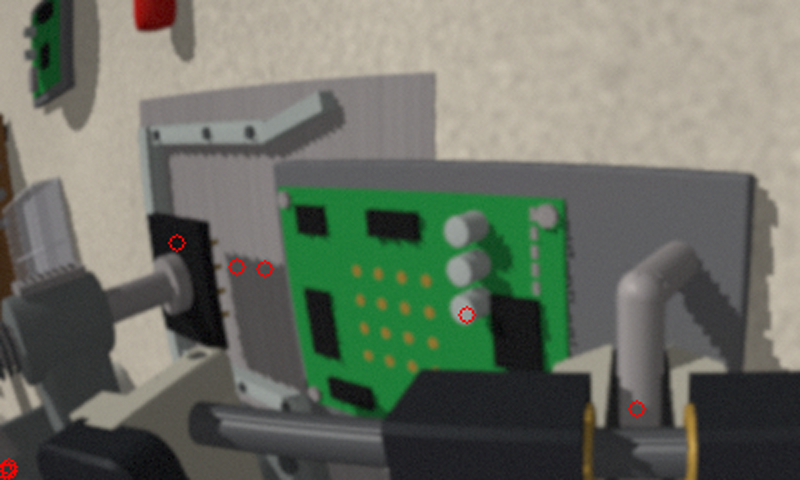

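```bash
python3 - <<'E'
from h import *
np.set_printoptions(precision=4,suppress=True)
ci=arm.camera_info("wrist"); g=lambda u,v,z:onz("wrist",(u/2,60+v/2),z,ci)
pts=dict(L=g(276,162,.01),T=g(753,176,.01),B=g(264,146,.009),A=g(172,152,.009),F=g(331,111,.009),RL=g(316,400,.01),r1=g(240,383,.009),r2=g(295,403,.009))
d=pts["T"]-pts["L"];print(np.linalg.norm(d),"yaw",np.arctan2(-d[0],d[1])); d=pts["B"]-pts["A"]; print("rail yaw",np.arctan2(-d[0],d[1]))
y=-.158;e=np.array([np.cos(y),np.sin(y)]); n=np.array([-e[1],e[0]])
for k,v in pts.items(): print(k,v[:2]@e,v[:2]@n)
E
```

```text
0.19645625017382112 yaw -0.14790731694126277
rail yaw -0.14712383875939783
L 0.5787248185461102 0.07191249151051152
T 0.576742081539607 0.26835873603130156
B 0.5718138172928262 0.06223118218448146
A 0.5728154254193243 -0.029857249600098442
F 0.5588311914055083 0.10923002181671865
RL 0.6896316695860104 0.07634350340024795
r1 0.698639614463746 0.006093804866617638
r2 0.6970360198599749 0.05671221354098842
```

Emit:
jog_arm(
  commands=[
    {"translation":[-4,-1.2,1.4],"turn":[0,0,0]},
    {"translation":[-11,-2.5,4],"turn":[0,0,0]},
    {"translation":[-19,-2.7,6.8],"turn":[0,0,0]},
    {"translation":[-27,-2.8,9.7],"turn":[0,0,0]},
    {"translation":[-35,-2.9,12.6],"turn":[0,0,0]},
    {"translation":[-43,-3,15.5],"turn":[0,0,0]},
    {"translation":[-51,-3.1,18.4],"turn":[0,0,0]},
    {"translation":[-59,-3.2,21.2],"turn":[0,0,0]},
    {"translation":[-67,-3.3,24.1],"turn":[0,0,0]},
    {"translation":[-75,-3.4,27],"turn":[0,0,0]},
    {"translation":[-80,-3.5,28.8],"turn":[0,0,0]},
    {"translation":[-80,-3.5,28.8],"turn":[0,0,0]},
  ],
)

```text
clock: 9.4
position: [0.649, 0.0568, 0.0284]
ee_rot: [2.178, 1.897, -0.379]
force: [0.3, 4.7, 8.4]
width: 0.12
```

```bash
python3 tgt.py .628,-.085,-.15 .35 .15 .11
```

```text
clk 9.4 bar [0.6497 0.0618 0.0425] toolx yaw 1.4328458222237497 bar in press [np.float64(-0.0004984867990330031), np.float64(0.14840236983709088)] F [0.2724 4.681  8.3926] [ 0.7198 -0.0602 -0.1793] 0.12032502184157416
.15 (array([ 1.4,  0.4, -0.5]), array([ 0.006, -0.004,  0.011]))
.11 (array([-36.2,  -0.1,  13. ]), array([ 0.006, -0.004,  0.011]))
```

Emit:
jog_arm(
  commands=[
    {"translation":[-5,-0.1,1.8],"turn":[0,0,0]},
    {"translation":[-11,-0.2,4],"turn":[0,0,0]},
    {"translation":[-17,-0.3,6.1],"turn":[0,0,0]},
    {"translation":[-22,-0.4,7.9],"turn":[0,0,0]},
    {"translation":[-26,-0.5,9.4],"turn":[0,0,0]},
    {"translation":[-26,-0.5,9.4],"turn":[0,0,0]},
  ],
)

```text
clock: 9.9
position: [0.6449, 0.0304, 0.0284]
ee_rot: [2.178, 1.898, -0.378]
force: [0.0, 7.4, 8.1]
width: 0.118
```

Emit:
jog_arm(
  commands=[
    {"translation":[-2,0,0.7],"turn":[0,0,0]},
    {"translation":[-4,0,1.4],"turn":[0,0,0]},
    {"translation":[-5,0,1.8],"turn":[0,0,0]},
    {"translation":[-5,0,1.8],"turn":[0,0,0]},
  ],
)

```text
clock: 10.23
position: [0.6445, 0.0267, 0.0284]
ee_rot: [2.177, 1.9, -0.376]
force: [-0.4, 10.9, 9.1]
width: 0.12
```

Emit:
jog_arm(
  commands=[
    {"translation":[-1,0,0.4],"turn":[0,0,0]},
    {"translation":[-2,0,0.7],"turn":[0,0,0]},
    {"translation":[-3,0,1.1],"turn":[0,0,0]},
    {"translation":[-3,0,1.1],"turn":[0,0,0]},
  ],
)

```text
clock: 10.57
position: [0.6442, 0.0238, 0.0284]
ee_rot: [2.177, 1.9, -0.376]
force: [0.0, 11.9, 11.5]
width: 0.117
```

Emit:
jog_arm(
  commands=[
    {"translation":[-1,0,0.4],"turn":[0,0,0]},
    {"translation":[-2,0,0.7],"turn":[0,0,0]},
    {"translation":[-3,0,1.1],"turn":[0,0,0]},
    {"translation":[-3,0,1.1],"turn":[0,0,0]},
  ],
)

```text
clock: 10.9
position: [0.6437, 0.0206, 0.0284]
ee_rot: [2.177, 1.9, -0.376]
force: [-0.3, 12.1, 10.4]
width: 0.115
```

Emit:
jog_arm(
  commands=[
    {"translation":[-1,0,0.4],"turn":[0,0,0]},
    {"translation":[-2,0,0.7],"turn":[0,0,0]},
    {"translation":[-3,0,1.1],"turn":[0,0,0]},
    {"translation":[-3,0,1.1],"turn":[0,0,0]},
  ],
)

```text
clock: 11.23
position: [0.6433, 0.0175, 0.0284]
ee_rot: [2.177, 1.9, -0.376]
force: [0.5, 11.6, 11.5]
width: 0.115
```

```bash
python3 look.py w5 ; python3 - <<'E'
from h import *
im=cv2.imread("pics/w5.png"); cv2.imwrite("pics/w5.png",cv2.resize(im[60:300,0:400],None,fx=2,fy=2,interpolation=cv2.INTER_CUBIC))
E
```

```text
[0.5728 0.0815 0.1762] [0.6433 0.0176 0.0283]
press 0.98 [202.3 210.2] d [ 1.1763 -2.0087] [ 0.6268 -0.0893  0.    ]
end_stop 0.93 [145.8 196.7] d [-0.4835 -1.5694] [ 0.6131 -0.1599  0.    ]
lever 0.93 [ 60.  365.8] d [-2.8341 -5.1575] [ 0.6728 -0.0994  0.15  ]
FIT [ 0.6263 -0.0911 -0.2095] [[-1.8, -0.6], [-0.1, -1.4], [0.7, 1.9]]
carrier 0.82 [236.7 214.1] d [-406.457    64.5114] [ 0.6303 -0.0555  0.    ]
carrier_handle 0.98 [320.2 267.2] d [-430.3508  111.7289] [0.6466 0.0231 0.042 ]
11.6833
```

View pics/w5.png

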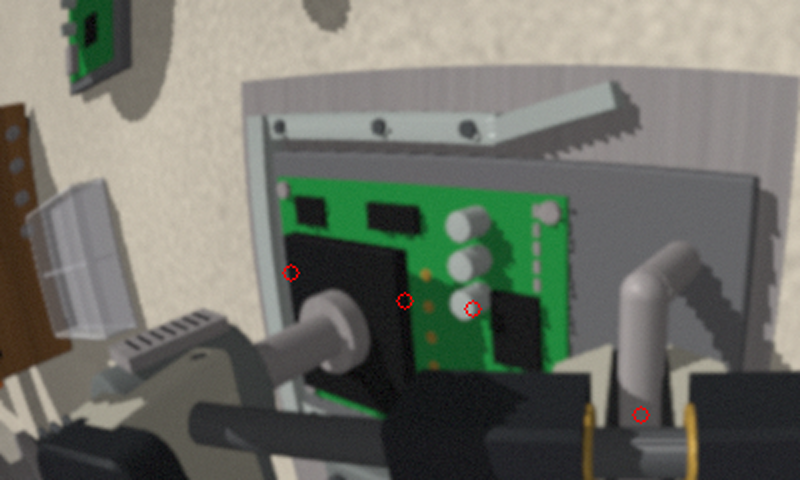

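Emit:
jog_arm(
  commands=[
    {"translation":[-1,0,0.4],"turn":[0,0,0]},
    {"translation":[-2,0,0.7],"turn":[0,0,0]},
    {"translation":[-3,0,1.1],"turn":[0,0,0]},
    {"translation":[-3,0,1.1],"turn":[0,0,0]},
  ],
)

```text
clock: 12.02
position: [0.6429, 0.0144, 0.0284]
ee_rot: [2.177, 1.9, -0.376]
force: [-0.9, 11.1, 11.3]
width: 0.118
```

Emit:
jog_arm(
  commands=[
    {"translation":[-1,0,0.4],"turn":[0,0,0]},
    {"translation":[-2,0,0.7],"turn":[0,0,0]},
    {"translation":[-2,0,0.7],"turn":[0,0,0]},
  ],
)

```text
clock: 12.27
position: [0.6429, 0.0139, 0.0283]
ee_rot: [2.177, 1.902, -0.373]
force: [-0.3, 14.9, 12.2]
width: 0.118
```

Emit:
jog_arm(
  commands=[
    {"translation":[-1,0,0.4],"turn":[0,0,0]},
    {"translation":[-2,0,0.7],"turn":[0,0,0]},
    {"translation":[-2,0,0.7],"turn":[0,0,0]},
    {"translation":[-2,0,0.7],"turn":[0,0,0]},
  ],
)

```text
clock: 12.6
position: [0.643, 0.0138, 0.0283]
ee_rot: [2.177, 1.905, -0.37]
force: [-0.6, 19.9, 13.4]
width: 0.115
```

Emit:
jog_arm(
  commands=[
    {"translation":[0,0,0],"turn":[0,0,0]},
    {"translation":[1,0,-0.5],"turn":[0,0,0]},
    {"translation":[3,0,-1],"turn":[0,0,0]},
    {"translation":[4,0,-2],"turn":[0,0,0]},
    {"translation":[4,0,-2],"turn":[0,0,0]},
  ],
  claw=0.2,
)

```text
clock: 13.02
position: [0.6403, 0.0094, 0.0274]
ee_rot: [2.178, 1.896, -0.388]
force: [-0.5, 0.3, 0.4]
width: 0.39
```

```bash
python3 tgt.py .628,-.085,-.15 .35 .11
```

```text
clk 13.0167 bar [0.6411 0.0145 0.0414] toolx yaw 1.4325723304999038 bar in press [np.float64(-0.0019234141434253062), np.float64(0.10029647873065729)] F [-0.5406  0.3206  0.3994] [ 0.3987 -0.0599 -0.0132] 0.39029852175865026
.11 (array([ 9.1,  2. , -3.3]), array([0.002, 0.001, 0.011]))
```

Emit:
jog_arm(
  commands=[
    {"translation":[4,0,-15],"turn":[0,0,0]},
    {"translation":[4,0,-45],"turn":[0,0,0]},
    {"translation":[4,0,-85],"turn":[0,0,0]},
    {"translation":[4,0,-125],"turn":[0,0,0]},
    {"translation":[4,0,-165],"turn":[0,0,0]},
    {"translation":[4,0,-205],"turn":[0,0,0]},
    {"translation":[4,0,-245],"turn":[0,0,0]},
    {"translation":[4,0,-285],"turn":[0,0,0]},
    {"translation":[4,0,-295],"turn":[0,0,0]},
  ],
)

```text
clock: 13.77
position: [0.6573, 0.1158, 0.3092]
ee_rot: [2.177, 1.896, -0.376]
force: [1.4, 0.6, 0.8]
width: 0.4
```

```bash
python3 - <<'E'
from h import *
np.set_printoptions(precision=4,suppress=True)
s=arm.observe(); print(s["position"],s["joints"])
print(want((.505,-.07,.30),-.16)); print(want((.60,.10,.31),.9)); 
E
```

```text
[0.6573 0.1158 0.3092] [-0.5822  0.5607  0.2918  1.2422  0.1578  1.5106  1.09  ]
(array([-189.8, -125.5,   77.5]), array([0.279, 0.265, 1.576]))
(array([-22.5, -54.6,   7. ]), array([0.097, 0.336, 0.528]))
```

Take a check of the carrier's home position on the way (scene/side), while rotating over to the lever.

Emit:
jog_arm(
  commands=[
    {"translation":[-22,-30,4],"turn":[0.05,0.1,0.1]},
    {"translation":[-22,-55,7],"turn":[0.097,0.2,0.3]},
    {"translation":[-22,-55,7],"turn":[0.097,0.336,0.528]},
    {"translation":[-22,-55,7],"turn":[0.097,0.336,0.528]},
    {"translation":[-60,-75,25],"turn":[0.15,0.32,0.75]},
    {"translation":[-90,-90,40],"turn":[0.2,0.3,1.0]},
    {"translation":[-190,-125,77],"turn":[0.279,0.265,1.576]},
    {"translation":[-190,-125,77],"turn":[0.279,0.265,1.576]},
    {"translation":[-190,-125,77],"turn":[0.279,0.265,1.576]},
    {"translation":[-190,-125,77],"turn":[0.279,0.265,1.576]},
    {"translation":[-190,-125,77],"turn":[0.279,0.265,1.576]},
    {"translation":[-190,-125,77],"turn":[0.279,0.265,1.576]},
  ],
  claw=1,
)

```text
clock: 14.77
position: [0.5026, -0.0735, 0.2961]
ee_rot: [3.135, 0.018, -0.024]
force: [0.3, 1.1, 0.1]
width: -0.0
```

```bash
python3 - <<'E'
from h import *
np.set_printoptions(precision=4,suppress=True)
s=arm.observe(); print(s["position"],s["joints"],s["clock"])
print(want((.505,-.07,.30),-.16))
for c in("side","scene"):
    im=arm.get_image(c); cv2.imwrite(f"pics/{c}5.png",im); ci=arm.camera_info(c)
    for q,z in(("carrier",0),("carrier_handle",.042),("lever_grip",.212),("end_stop",0)):
        for d in arm.landmark_of(c,q)[:1]: print(c,q,round(d["confidence"],2),np.array(d["at"]),onz(c,d["at"],z,ci))
E
```

```text
[ 0.5026 -0.0735  0.2961] [-0.4226  0.2021  0.5594  1.7685 -0.1048  1.2174  0.177 ] 14.7667
(array([ 2.4, -3.4, -3.9]), array([0.008, 0.015, 0.172]))
side carrier 0.59 [364.7 249.7] [ 0.6246 -0.0632  0.    ]
side carrier_handle 0.91 [363.4 218.9] [0.645  0.0199 0.042 ]
side lever_grip 0.74 [326.7 203.1] [ 0.5067 -0.0682  0.212 ]
side end_stop 0.64 [373.  274.9] [ 0.6173 -0.1595  0.    ]
scene carrier 0.67 [299.5 276.9] [ 0.6284 -0.0569  0.    ]
scene carrier_handle 0.79 [329.4 273.9] [0.6494 0.023  0.042 ]
scene lever_grip 0.71 [295.  185.2] [ 0.5008 -0.0696  0.212 ]
scene end_stop 0.94 [261.9 271.5] [ 0.6131 -0.1599  0.    ]
```

Emit:
jog_arm(
  commands=[
    {"translation":[2,-3,10],"turn":[0.004,0.008,0.09]},
    {"translation":[2,-3,35],"turn":[0.008,0.015,0.172]},
    {"translation":[2,-3,58],"turn":[0.008,0.015,0.172]},
    {"translation":[2,-3,62],"turn":[0.008,0.015,0.172]},
    {"translation":[2,-3,62],"turn":[0.008,0.015,0.172]},
  ],
)

```text
clock: 15.68
position: [0.5034, -0.0695, 0.2331]
ee_rot: [3.132, -0.236, -0.005]
force: [-0.4, 0.4, 0.1]
width: 0.004
```

```bash
python3 - <<'E'
from h import *
np.set_printoptions(precision=4,suppress=True)
s=arm.observe(); print(s["position"],s["force"],s["clock"])
print(want((.503,-.07,.184),-.16))
for c in("side","scene"):
    im=arm.get_image(c); u,v=(int(a) for a in proj(c,(.55,-.07,.15))); k=im[v-70:v+80,u-90:u+110]
    cv2.imwrite(f"pics/{c}6.png",cv2.resize(k,None,fx=2,fy=2,interpolation=cv2.INTER_CUBIC))
cv2.imwrite("pics/b.png",np.hstack([cv2.imread("pics/side6.png"),cv2.imread("pics/scene6.png")]))
E
```

```text
[ 0.5034 -0.0695  0.2331] [-0.3704  0.3841  0.1089] 15.6833
(array([-0.2,  0.5, 49.1]), array([0.001, 0.003, 0.009]))
```

View pics/b.png

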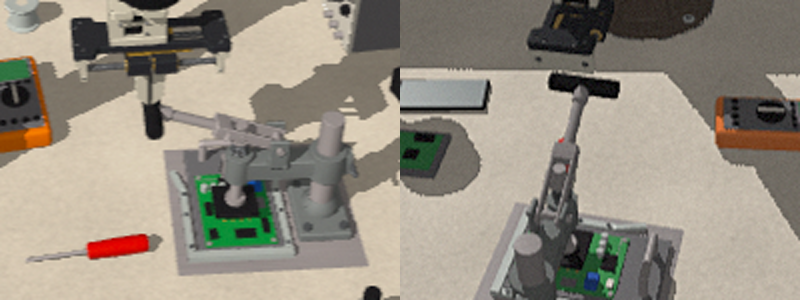

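Emit:
jog_arm(
  commands=[
    {"translation":[0,0,5],"turn":[0,0,0]},
    {"translation":[0,0,10],"turn":[0,0,0]},
    {"translation":[0,0,15],"turn":[0,0,0]},
    {"translation":[0,0,20],"turn":[0,0,0]},
    {"translation":[0,0,25],"turn":[0,0,0]},
    {"translation":[0,0,25],"turn":[0,0,0]},
  ],
)

```text
clock: 16.28
position: [0.5034, -0.0693, 0.2083]
ee_rot: [-3.132, 0.238, 0.003]
force: [-4.4, 1.1, 6.2]
width: 0.001
```

Emit:
jog_arm(
  commands=[
    {"translation":[0,0,4],"turn":[0,0,0]},
    {"translation":[0,0,8],"turn":[0,0,0]},
    {"translation":[0,0,12],"turn":[0,0,0]},
    {"translation":[0,0,15],"turn":[0,0,0]},
    {"translation":[0,0,15],"turn":[0,0,0]},
  ],
)

```text
clock: 16.7
position: [0.5031, -0.0693, 0.1938]
ee_rot: [-3.132, 0.238, 0.004]
force: [-6.8, 1.1, 8.5]
width: 0.008
```

Emit:
jog_arm(
  commands=[
    {"translation":[0,0,3],"turn":[0,0,0]},
    {"translation":[0,0,6],"turn":[0,0,0]},
    {"translation":[0,0,8],"turn":[0,0,0]},
    {"translation":[0,0,8],"turn":[0,0,0]},
  ],
)

```text
clock: 17.03
position: [0.5028, -0.0692, 0.186]
ee_rot: [-3.132, 0.238, 0.005]
force: [-9.6, 2.1, 12.0]
width: 0.003
```

```bash
python3 - <<'E'
from h import *
np.set_printoptions(precision=4,suppress=True)
s=arm.observe(); print(s["position"],s["force"],s["clock"])
for c in("side","scene"):
    im=arm.get_image(c); ci=arm.camera_info(c)
    for q in("lever_grip","carrier_handle","carrier"):
        for d in arm.landmark_of(c,q)[:1]: print(c,q,d["confidence"],np.array(d["at"]),onz(c,d["at"],.042 if q!="carrier" else 0,ci))
    for r in(8,10,12,14):
        a=.35-r/52.5; print(r,proj(c,tf([.6275,-.0905,-.16],(.05-.18*np.cos(a),0,.15+.18*np.sin(a))),ci))
    u,v=(int(a) for a in proj(c,(.55,-.07,.15))); k=im[v-60:v+90,u-90:u+110]
    cv2.imwrite(f"pics/{c}7.png",cv2.resize(k,None,fx=2,fy=2,interpolation=cv2.INTER_CUBIC))
cv2.imwrite("pics/c.png",np.hstack([cv2.imread("pics/side7.png"),cv2.imread("pics/scene7.png")]))
E
```

```text
[ 0.5028 -0.0692  0.186 ] [-9.6424  2.0845 12.0271] 17.0333
side lever_grip 0.77 [324.8 215. ] [0.5381 0.0646 0.042 ]
side carrier_handle 0.92 [365.3 219.1] [0.6502 0.0177 0.042 ]
side carrier 0.77 [365.8 251.3] [ 0.6257 -0.07    0.    ]
8 [325.3078 211.4881]
10 [324.8222 213.4055]
12 [324.4372 215.316 ]
14 [324.1524 217.2168]
scene lever_grip 0.57 [295.5 195.3] [ 0.3443 -0.0877  0.042 ]
scene carrier_handle 0.95 [329.5 271. ] [0.6399 0.0231 0.042 ]
scene carrier 0.94 [293.6 279. ] [ 0.6358 -0.0721  0.    ]
8 [295.1119 193.5648]
10 [295.3338 195.2261]
12 [295.5312 196.9467]
14 [295.7042 198.7239]
```

View pics/c.png

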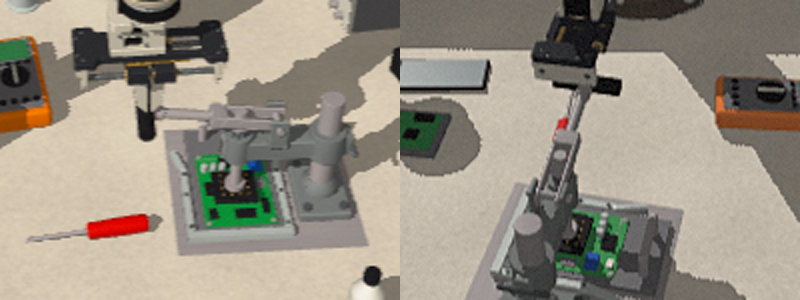

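Emit:
jog_arm(
  commands=[
    {"translation":[0,0,1],"turn":[0,0,0]},
    {"translation":[0,0,2],"turn":[0,0,0]},
    {"translation":[0,0,2],"turn":[0,0,0]},
    {"translation":[0,0,2],"turn":[0,0,0]},
    {"translation":[0,0,2],"turn":[0,0,0]},
    {"translation":[0,0,2],"turn":[0,0,0]},
  ],
)

```text
clock: 17.93
position: [0.5033, -0.0693, 0.1845]
ee_rot: [-3.132, 0.238, 0.003]
force: [-7.5, 3.4, 12.6]
width: 0.0
```

```bash
python3 - <<'E'
from h import *
np.set_printoptions(precision=4,suppress=True)
P0=[.6275,-.0905,-.16]
for i in range(3):
  for c in("side","scene"):
    arm.get_image(c); ci=arm.camera_info(c)
    for d in arm.landmark_of(c,"lever_grip")[:1]: print(c,np.array(d["at"]))
s=arm.observe(); print(s["position"],s["force"],s["clock"])
ci=arm.camera_info("wrist"); im=arm.get_image("wrist"); cv2.imwrite("pics/w8.png",im)
E
```

```text
side [323.6 214. ]
scene [297.7 193.5]
side [326.1 213.4]
scene [294.9 196.8]
side [323.7 214.8]
scene [295.3 193.4]
[ 0.5033 -0.0693  0.1845] [-8.1888  2.055  12.1404] 18.5333
```

View pics/w8.png

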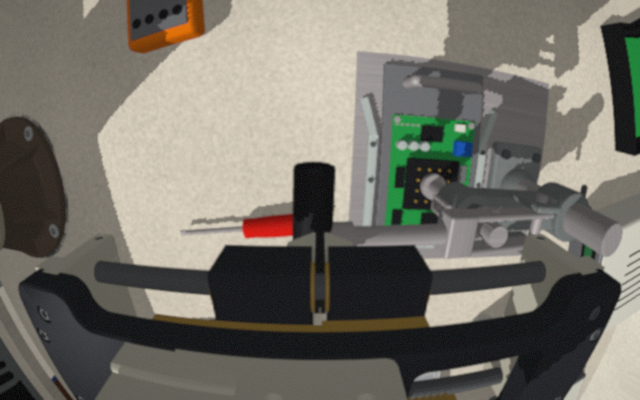

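```bash
python3 -c "
from cell import arm
s=arm.observe(); print(s['position'],s['force'],s['clock']); print(arm.sign_off())"
```

```text
[ 0.50328526 -0.0693343   0.18453214] [-8.39459968  1.55786728 12.84204051] 18.5833
the job is handed in; nothing more can be done
None
```

I slid the carrier home between the rails and let it go. I then pushed the lever down with shut fingers and handed the job in at 18.6 s, still holding it there.

- **Carrier:** It stopped moving at the end stop, where the push rose from about 11 N to 20 N with no further travel. Afterwards, the camera views with the arm clear put the handle within a few millimetres of where I let it go.
- **Ram:** The fingertips are at z = 0.1845 m. That puts the cross-bar centre at about 172.5 mm, a stroke of about 11.9 mm. The push is about 12.5 N, against about 12 N expected at 12 mm. I saw no reading above 12 mm.
- **Disagreements:**
  - The networks' cross-bar pixels scattered widely. They gave strokes of roughly 8 to 12 mm, so I relied on the arm's height and force.
  - The bar also drags sideways on the fingers with about 8 N of friction, and it was steady.
- **Other things on the bench:** I touched none of them, and the ones in the last pictures look unmoved. I did not measure their positions.

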